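# Clamp the deodorant canister into its shelf cradle

## Robot

A 6-joint arm with a two-finger parallel gripper is mounted at the origin on the work surface. World frame = base frame: x ahead of the robot, y to its left, z up, the work surface at z = 0. Lengths are in m, angles in degrees, forces in N, time in s.
With the tool pointing down it reaches from about 0.3 to 0.775 m from the base axis. Payload 14.6 kg.
Tool frame: the origin (TCP) lies at the very end of the fingers, on their centre line; the grasp point (between the pads) lies env.tcp_to_grasp behind it (env.tcp_to_grasp is the distance from the TCP to the grasp point, in m); x points along the fingers, z is the direction in which the jaws open and shut, and the axes are right-handed (so a half turn about x gives the same grasp; the last joint's range is limited). The gripper opens to 94 mm and grips with 3 to 60 N. Pads are 16 mm wide; open, the fingers measure 119 mm over their backs; the gripper's body (75 mm by 177 mm) begins 78 mm behind the grasp point.
Start: joints at [65.913, 17.183, 87.147, -0, 75.671, -3.816], TCP at [0.191, 0.516, 0.205] pointing down, gripper open.
Joint ranges: [-173.82, 173.82], [-45.26, 126.66], [13.44, 144.39], [-59.66, 239.66], [0, 175.72], [-146.38, 146.38]. Speed limits (degrees/s): [127.2, 127.2, 147.25, 180, 180, 180].

## Interface

Orientations are given as [roll, pitch, yaw] about the fixed x, y, z axes, in that order (R = Rz(yaw) Ry(pitch) Rx(roll)).
In Python, from plant import env, grip, solver, vision, order, monitor gives the robot as it stands. The module is installed in compiled form; this text tells all that it offers. Calls block until the motion is done:
- env.reach(position, orientation): joint-space move of the TCP to a pose.
- env.move_straight(position, frame=None, v=0.15, stop_force=None): straight line of the TCP; frame=None keeps the orientation; v is the mean speed in m/s. With stop_force (N) it stops when the force on the tool has changed by that much, and returns True; else False.
- env.movej(angles): joint-space move.
- grip(opening, newtons=None): finger opening in m; newtons is the grip in N (None keeps the last); returns when the fingers have stopped.
- env.dwell(seconds).
- solver.inverse_kinematics(position, orientation): joint angles nearest the present ones, or None.
- vision.grab_frame(name): name is "scene" or "top"; returns the picture (384x512x3 uint8, red, green, blue); there is no depth.
- vision.get_calibration(name): a dict with "K" (3x3 intrinsics, pixels), "eye" and "rotation" of the camera in the world. Camera axes: x right, y up, looking along -z (the intrinsics and any distortion apply to the point x, -y, -z); pixel columns grow to the right and rows downward; lengths in m; the calibration is good to about 2 mm. A picture is of the moment at which its call begins. get_calibration takes no time and is no camera call.
A pose or a line that the arm cannot do raises env.PlanningError and nothing moves.
- order.job_done(): hands the job in, once; it reports no verdict.
Readings, each from a call of its own:
- monitor.current_time_s(): time.
- monitor.current_joint_pos(): joint angles.
- monitor.current_dq(): joint speeds.
- monitor.current_joint_efforts(): joint torques, N m.
- monitor.current_eef_pos(): TCP position.
- monitor.current_ee_rot(): TCP orientation.
- monitor.current_wrist_force(): force on the tool from outside, world axes, zero at the start.
- monitor.current_moment(): the same for the moment, N m.
- monitor.current_opening(): finger opening in m.
Only numpy, scipy, OpenCV 4.12 (cv2) and the standard library are available. Lean on these libraries where they do the work, as an engineer would, in place of code of your own. Each camera call takes 0.05 s, during which the arm holds its last target.

## Task

The deodorant canister lying on the black travel case belongs in the clamp cradle. Lift the cradle's sprung bar clear of its fork and swing it well aside, gently lay the canister in the saddles and slide it, flat base first, only until it lightly presses the sprung pad of the backstop, without ramming the pad. Then swing the bar back over the fork and let it down gently, without letting it snap or pressing it hard, so that it lies in the fork and holds the canister; leave everything else on the shelf where it stands.

Things in the scene. Friction and masses are not known exactly. Their poses are not given: they have to be found in the camera images.
- cradle: Fixed clamp cradle on a plywood plate (165 x 122 x 10 mm). Origin on the shelf surface under the channel's axis; x runs along the channel to the backstop, y across it to the bar's post, z up. Two grey V saddles at x = -12 and +44 mm (12 mm long, sides at 40 deg, out to y = +-21 mm, up to z = 33 mm) carry the canister.
- seat (a point): Point of the cradle (its x = 0, y = 0, z = 46.5 mm; axes as the cradle's) on the line where the seated canister's axis lies: a seated canister has its underside at z = 24 mm and its top at z = 69 mm above the shelf.
- post (a point): Top of the bar's fixed upright steel post, radius 6 mm, at x = 48, y = +58, z = 114 mm of the cradle. The bar slides up and turns on this post.
- fork (a point): Top of the aluminium fork, half-way between its prongs, at x = 48, y = -38, z = 80 mm of the cradle. The prongs are 8 mm thick along y; the gap between them is 18 mm along x, for the 10 mm wide bar.
- collar (a joint): Height of the bar above its lowest place, m: 0 is right down (bar underside 64 mm above the shelf), at most 0.035. Spring and weight pull it down with about 6.5 N at 0 and 1.2 N more per 10 mm. On a seated canister it reads 0.005. The bar clears the prongs from 0.016 up.
- clamp_bar: Aluminium bar 10 mm wide, 8 mm thick, 126 mm long. Origin on the post's axis at the bar's underside; the bar points along its own -y. In the fork its axes agree with the cradle's. Lifted, it turns aside up to 1.75 rad counter-clockwise from above, free end towards the cradle's +x, and stays at the angle where it is left; let go aside, it drops to its lowest place.
- knob (a point): Centre (half-way up) of the grey upright round knob on the bar's free end: 18 mm in diameter, 36 mm tall, standing on the bar's top, 120 mm from the post's axis, centre 26 mm above the bar's underside. The bar runs from under the knob towards the post.
- backstop: Fixed grey block closing the channel's end; frame as the cradle's, block centred at x = 119 mm, 22 x 36 mm, up to z = 60 mm. A rod with a round black pad (26 mm wide, on the canister's axis) sticks out towards the saddles by an unmeasured amount: pad face at x = 75 to 91 mm. The pad gives 6 mm on a spring (0.8 N at touch, 1.6 N at the end), then is rigid; leave it lightly pressed.
- canister_centre (a point): Centre of the aluminium canister, 150 mm long, about 200 g: body 45 mm in diameter, 120 mm long, white cap 36 mm in diameter, 30 mm long. x runs along it to its flat base (base at +75 mm, body from -45 mm, cap beyond). It starts lying on the case, centre 52.5 mm above the shelf. In the cradle its x goes along the cradle's x. Held at its centre or capward, fingers clear fork and post.
- case: Fixed closed black silicone travel case, 190 x 86 x 30 mm, origin at the centre of its underside, x along its length. Two 5 mm high ridges on its lid, 34 mm apart, keep the canister from rolling.
- canister_base (a point): Centre of the canister's flat base, the uncapped end: 75 mm from the canister's centre along its x. This end goes against the pad.
Not all that is in view belongs to the job. There is more than one size of the part that bears canister_centre; the job needs the middle-sized. Of the things like the cradle, leave any that is red; of the rest the smaller one is meant.

How it is judged:
By the outcome, as a careful person would: the job done as asked, in the order asked, and still so for the second after the job is handed in, with the robot touching nothing.
It also fails if it takes over 72 s, if anything falls off the work surface, if the arm or the gripper's body presses on something with over 40 N, if the wrist force passes 120 N, or if a joint passes its speed limit or range.

## Working session

There is one attempt and no reset: what is moved stays moved. The work goes in short steps, each a Python script; the robot and the scene stay as the last script left them, time stands still between calls to the robot, and variables do not carry over. Pictures are saved under pics/ and viewed, and the job is handed in when it is done.

```bash
mkdir -p pics; ls
python3 - <<'E'
from plant import env, grip, solver, vision, order, monitor
import cv2
for n in("scene","top"):
    im=vision.grab_frame(n); cv2.imwrite(f"pics/{n}0.png",im[:,:,::-1])
    c=vision.get_calibration(n); print(n,c)
print(env.tcp_to_grasp,monitor.current_time_s(),monitor.current_eef_pos(),monitor.current_ee_rot(),monitor.current_opening())
E
```

```text
pics
scene {'K': array([[353.09962658,   0.        , 260.86738954],
       [  0.        , 353.09962658, 194.1117409 ],
       [  0.        ,   0.        ,   1.        ]]), 'eye': array([1.07505655, 0.75096502, 0.73173126]), 'rotation': array([ 58.45002135,  -0.26007589, 144.07993956])}
top {'K': array([[404.56315451,   0.        , 257.7648678 ],
       [  0.        , 404.56315451, 191.93096096],
       [  0.        ,   0.        ,   1.        ]]), 'eye': array([ 0.32535265, -0.05380605,  1.32474688]), 'rotation': array([  8.11981027,  -1.01040326, -89.68320045])}
0.0188 0.1 [0.19045248 0.51571701 0.20493251] [ 176.10008427   89.93996458 -114.17119471] 0.09425904719255061
```

View pics/scene0.png

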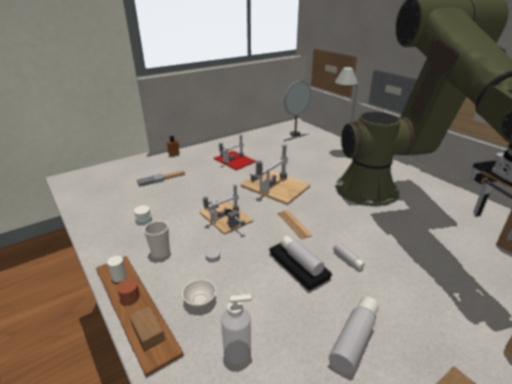

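View pics/top0.png

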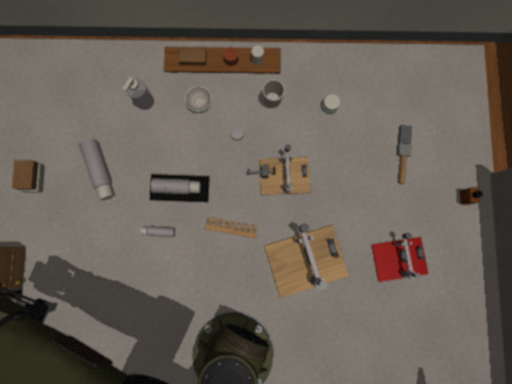

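The three canisters are at top (97,168) large, (176,187) medium on the black case, and (158,231) small. The middle one on the case fits. The cradles are at (285,175) small plywood, (307,262) large plywood, and (400,258) red. The small plywood one, about 50x38 px, matches 165x122 mm. I'll confirm both in an enlarged crop.

Run:
```python
import cv2,numpy as np
t=cv2.imread("pics/top0.png")
a=cv2.resize(t[135:210,240:330],None,fx=8,fy=8,interpolation=cv2.INTER_CUBIC)
cv2.imwrite("pics/crop_cradle.png",np.clip(a*1.5,0,255).astype(np.uint8))
a=cv2.resize(t[165:215,135:225],None,fx=8,fy=8,interpolation=cv2.INTER_CUBIC)
cv2.imwrite("pics/crop_can.png",np.clip(a*1.5,0,255).astype(np.uint8))
s=cv2.imread("pics/scene0.png")
a=cv2.resize(s[175:295,190:340],None,fx=5,fy=5,interpolation=cv2.INTER_CUBIC)
cv2.imwrite("pics/crop_scene.png",np.clip(a*1.4,0,255).astype(np.uint8))
```

```text
(no output)
```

View pics/crop_cradle.png

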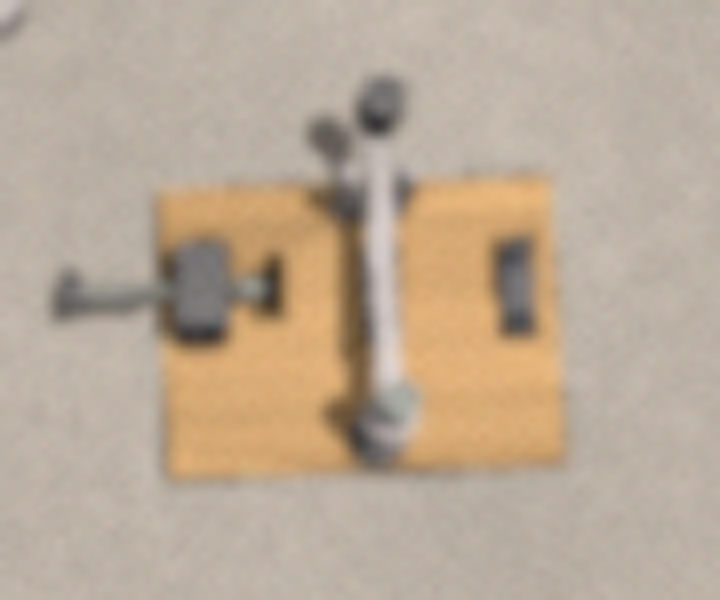

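View pics/crop_can.png

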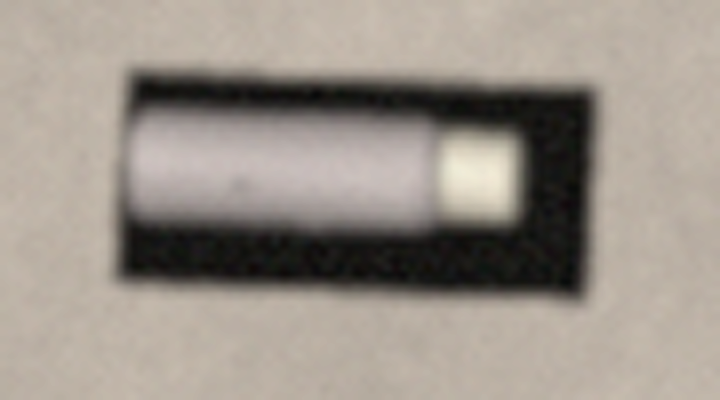

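View pics/crop_scene.png

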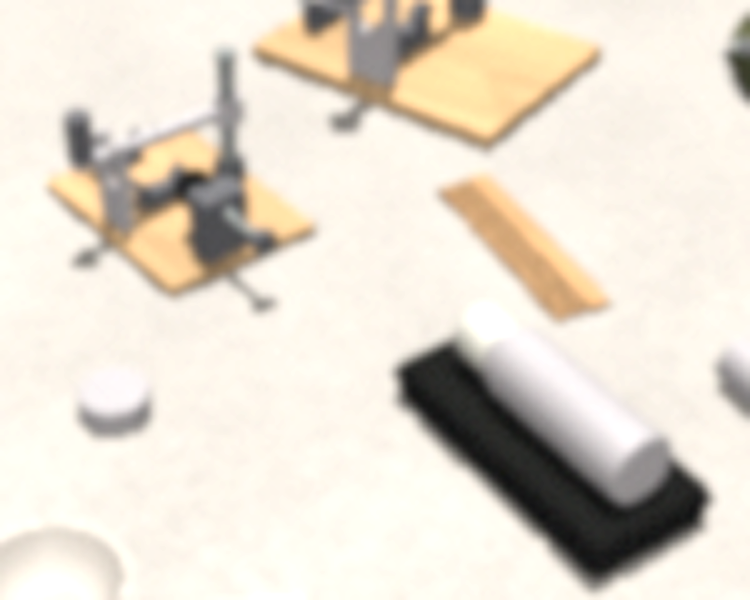

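```bash
cat > h.py <<'E'
import numpy as np,cv2
from scipy.spatial.transform import Rotation as R
from plant import env, grip, solver, vision, order, monitor
CAL={n:vision.get_calibration(n) for n in("scene","top")}
def ray(n,uv):
    c=CAL[n];K=np.array(c["K"]);d=np.linalg.inv(K)@np.array([uv[0],uv[1],1.])
    d=np.array([d[0],-d[1],-d[2]]);return np.array(c["eye"]),R.from_euler('xyz',c["rotation"],degrees=True).apply(d)
def onz(n,uv,z):
    o,d=ray(n,uv);return o+d*(z-o[2])/d[2]
def proj(n,p):
    c=CAL[n];q=R.from_euler('xyz',c["rotation"],degrees=True).inv().apply(np.array(p)-c["eye"])
    x=np.array(c["K"])@np.array([q[0],-q[1],-q[2]]);return x[:2]/x[2]
def tri(a,b):
    o1,d1=ray("top",a);o2,d2=ray("scene",b);d1/=np.linalg.norm(d1);d2/=np.linalg.norm(d2)
    s=np.linalg.lstsq(np.c_[d1,-d2],o2-o1,rcond=None)[0];p,q=o1+s[0]*d1,o2+s[1]*d2
    return (p+q)/2,np.linalg.norm(p-q)
def rect(m,n,z):
    cs=max(cv2.findContours(m,cv2.RETR_EXTERNAL,cv2.CHAIN_APPROX_NONE)[0],key=cv2.contourArea)
    P=np.array([onz(n,p[0],z)[:2] for p in cs]);h=cv2.convexHull((P*1000).astype(np.float32))
    return cv2.minAreaRect(h),cv2.boundingRect(cs)
def pose(pos,ori,v=None): pass
E
cat > m.py <<'E'
from h import *
t=cv2.imread("pics/top0.png");s=cv2.imread("pics/scene0.png")
print("base at",proj("top",[0,0,0]),proj("scene",[0,0,0]))
hs=cv2.cvtColor(t,cv2.COLOR_BGR2HSV)
def sub(im,x0,x1,y0,y1,f):
    m=np.zeros(im.shape[:2],np.uint8);m[y0:y1,x0:x1]=f(im[y0:y1,x0:x1]).astype(np.uint8)*255;return m
wood=lambda c:(cv2.cvtColor(c,cv2.COLOR_BGR2HSV)[...,1]>75)
m=sub(t,240,330,135,210,wood);print("plate top z10",rect(m,"top",.010))
case=sub(t,140,220,165,215,lambda c:cv2.cvtColor(c,cv2.COLOR_BGR2GRAY)<40)
print("case z30",rect(case,"top",.030))
g=lambda c:cv2.cvtColor(c,cv2.COLOR_BGR2GRAY)>75
can=sub(t,152,202,177,195,g);print("can z52.5",rect(can,"top",.0525))
cap=sub(t,152,202,177,195,lambda c:(c[...,2].astype(int)-c[...,0]>12)&g(c));print("cap",rect(cap,"top",.0525))
E
python3 m.py
```

```text
base at [232.50134404 354.71092366] [365.53438865 188.47288415]
plate top z10 (((567.046630859375, -124.364990234375), (120.85912322998047, 82.75899505615234), 0.4557032287120819), (260, 158, 26, 37))
case z30 (((521.9691162109375, 178.0122528076172), (183.01901245117188, 80.08959197998047), 88.260009765625), (150, 175, 59, 27))
can z52.5 (((524.4710083007812, 186.10635375976562), (150.5955047607422, 40.314517974853516), 88.25249481201172), (152, 179, 48, 14))
cap (((522.9168090820312, 125.6918716430664), (35.4099235534668, 28.51283073425293), 1.668312430381775), (190, 181, 10, 12))
```

```bash
cat > m2.py <<'E'
from h import *
t=cv2.imread("pics/top0.png");s=cv2.imread("pics/scene0.png");F=8
def up(im,x0,x1,y0,y1): return cv2.resize(im[y0:y1,x0:x1],None,fx=F,fy=F,interpolation=cv2.INTER_CUBIC)
def pts(m,n,z,x0,y0,all=True):
    cs=cv2.findContours(m.astype(np.uint8)*255,cv2.RETR_EXTERNAL,cv2.CHAIN_APPROX_NONE)[0]
    cs=[c for c in cs if cv2.contourArea(c)>F*F*4] if all else [max(cs,key=cv2.contourArea)]
    U=np.vstack(cs)[:,0,:]; uv=(U+.5)/F-.5+[x0,y0]
    P=np.array([onz(n,p,z)[:2] for p in uv])*1000
    return cv2.minAreaRect(cv2.convexHull(P.astype(np.float32))),uv.min(0),uv.max(0)
sat=lambda c:cv2.cvtColor(c,cv2.COLOR_BGR2HSV)[...,1]; gray=lambda c:cv2.cvtColor(c,cv2.COLOR_BGR2GRAY)
c=up(t,250,322,150,202);print("plate",pts(sat(c)>75,"top",.010,250,150))
c=up(t,140,220,165,215);print("case",pts(gray(c)<60,"top",.03,140,165))
c=up(t,150,204,176,196);m=(gray(c)>70);print("can",pts(m,"top",.0525,150,176,False))
m=(c[...,2].astype(int)-c[...,0]>12)&(gray(c)>60);print("cap",pts(m,"top",.0525,150,176,False))
# annotated views
def ann(im,x0,x1,y0,y1,f,name):
    a=cv2.resize(im[y0:y1,x0:x1],None,fx=f,fy=f,interpolation=cv2.INTER_CUBIC);a=np.clip(a*1.7,0,255).astype(np.uint8)
    for x in range(x0,x1,5):
        X=int((x-x0+.5)*f);cv2.line(a,(X,0),(X,6 if x%10 else 14),(0,0,255),1)
        if x%10==0:cv2.putText(a,str(x),(X,26),0,.4,(0,0,255),1)
    for y in range(y0,y1,5):
        Y=int((y-y0+.5)*f);cv2.line(a,(0,Y),(6 if y%10 else 14,Y),(0,0,255),1)
        if y%10==0:cv2.putText(a,str(y),(16,Y+4),0,.4,(0,0,255),1)
    cv2.imwrite(name,a)
ann(t,250,320,140,198,10,"pics/a_top.png");ann(s,196,260,180,234,11,"pics/a_scene.png")
E
python3 m2.py
```

```text
plate (((569.168212890625, -164.20053100585938), (122.30583190917969, 164.85348510742188), 2.5873684883117676), array([259.1875, 156.5625]), array([310.1875, 194.4375]))
case (((521.9797973632812, 178.01182556152344), (187.73321533203125, 84.56997680664062), 88.35549926757812), array([149.4375, 173.9375]), array([208.6875, 201.5625]))
can (((523.495849609375, 190.71893310546875), (163.32232666015625, 49.876033782958984), 83.72965240478516), array([149.5625, 175.5625]), array([199.6875, 192.9375]))
cap (((522.6721801757812, 127.04641723632812), (31.994535446166992, 35.19895935058594), 85.22601318359375), array([189.0625, 180.9375]), array([199.1875, 192.0625]))
```

View pics/a_top.png

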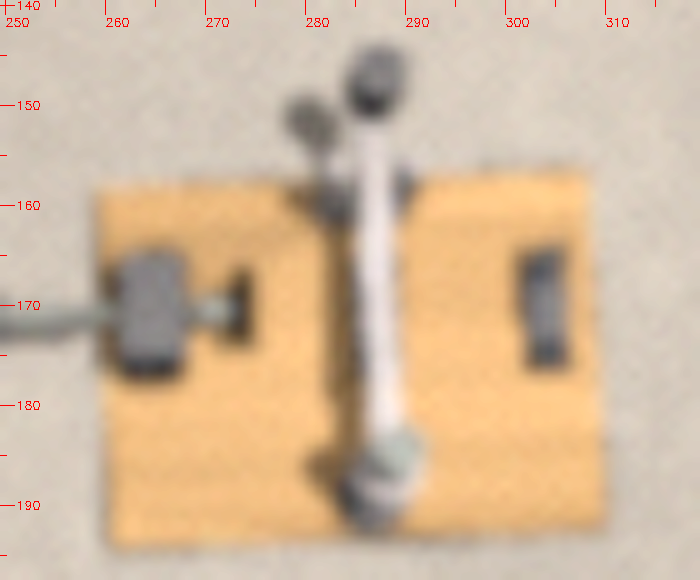

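View pics/a_scene.png

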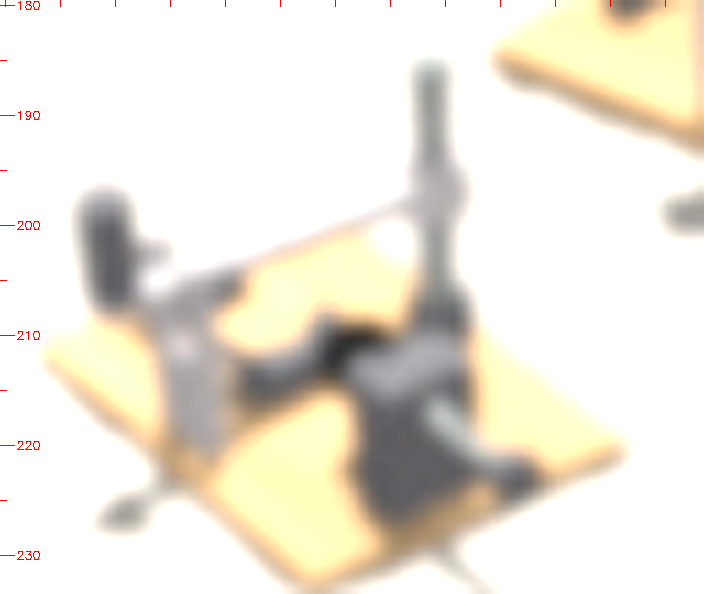

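```bash
cat > m3.py <<'E'
from h import *
a=np.radians(92.59);ex=np.array([np.cos(a),np.sin(a)]);ey=np.array([-ex[1],ex[0]])
pc=np.array([.5692,-.1642])
def rel(p): d=p[:2]-pc; return np.round([d@ex*1000,d@ey*1000],1)
for nm,n,uv,z,l in [("post","top",(288.5,184.5),.114,(48,58)),("knobtop","top",(287.6,146.3),.108,(48,-62)),
  ("backstop","top",(264.3,169.7),.060,(119,0)),("saddle1","top",(303.7,170),.033,(-12,0)),("pad c","top",(273.5,170.6),.0465,(80,0)),
  ("post","scene",(234.6,185.9),.114,(48,58)),("knobtop","scene",(205,197.8),.108,(48,-62))]:
    r=rel(onz(n,uv,z));print(nm,n,onz(n,uv,z).round(4),"rel plate",r,"origin rel plate",r-l)
p,e=tri((288.5,184.5),(234.6,185.9));print(p,e);p,e=tri((287.6,146.3),(205,197.8));print(p,e)
E
python3 m3.py
```

```text
post top [ 0.5218 -0.1674  0.114 ] rel plate [-1.  47.5] origin rel plate [-49.  -10.5]
knobtop top [ 0.6424 -0.1658  0.108 ] rel plate [ -4.9 -73. ] origin rel plate [-52.9 -11. ]
backstop top [ 0.5776 -0.0955  0.06  ] rel plate [ 68.2 -11.5] origin rel plate [-50.8 -11.5]
saddle1 top [ 0.5832 -0.2248  0.033 ] rel plate [-61.2 -11.2] origin rel plate [-49.2 -11.2]
pad c top [ 0.5776 -0.1256  0.0465] rel plate [ 38.2 -10.2] origin rel plate [-41.8 -10.2]
post scene [ 0.5249 -0.1593  0.114 ] rel plate [ 6.9 44.1] origin rel plate [-41.1 -13.9]
knobtop scene [ 0.6413 -0.1587  0.108 ] rel plate [  2.3 -72.3] origin rel plate [-45.7 -10.3]
[ 0.52152827 -0.16707093  0.10941643] 0.002436219930417195
[ 0.64098223 -0.16464239  0.1054303 ] 0.004785933095009865
```

```bash
cat > m4.py <<'E'
from h import *
a=np.radians(92.59);ex=np.array([np.cos(a),np.sin(a)]);ey=np.array([-ex[1],ex[0]]);pc=np.array([.5692,-.1642])
print("plate corners in scene")
for x in(-82.5,82.5):
  for y in(-61,61):
    p=np.r_[pc+ex*x/1000+ey*y/1000,.010];print((x,y),proj("scene",p).round(1),proj("top",p).round(1))
d=np.array([np.cos(np.radians(88.36)),np.sin(np.radians(88.36))]);c=np.array([.5244,.187])
t=cv2.imread("pics/top0.png");b=cv2.resize(t[170:206,142:214],None,fx=10,fy=10,interpolation=cv2.INTER_CUBIC);b=np.clip(b*1.5,0,255).astype(np.uint8)
n=np.array([-d[1],d[0]])
for x,r in((75,22.5),(-45,22.5),(-45,18),(-75,18),(0,22.5)):
  q=[tuple(((proj("top",np.r_[c+d*x/1000+n*k*r/1000,.0525])-[142,170]+.5)*10).astype(int)) for k in(-1,1)]
  cv2.line(b,tuple(map(int,q[0])),tuple(map(int,q[1])),(0,0,255),1)
cv2.imwrite("pics/canfit.png",b)
E
python3 m4.py
```

```text
plate corners in scene
(-82.5, -61) [197.7 209.8] [308.3 156.5]
(-82.5, 61) [225.8 198.8] [310.5 192.7]
(82.5, -61) [222.7 231.7] [258.9 158.2]
(82.5, 61) [251.9 218.5] [260.4 194.5]
```

View pics/canfit.png

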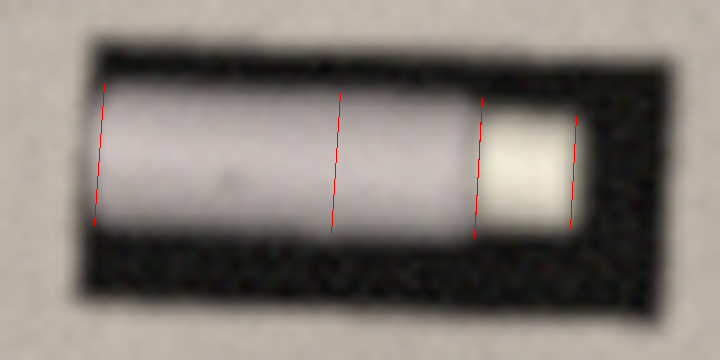

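```bash
cat >> h.py <<'E'
A=92.59;a_=np.radians(A);ex=np.array([np.cos(a_),np.sin(a_)]);ey=np.array([-ex[1],ex[0]])
O=np.array([.5692,-.1642])-.050*ex-.011*ey
G=env.tcp_to_grasp
def cr(x,y,z): return np.r_[O+ex*x/1000+ey*y/1000,z/1000]   # mm cradle->world
def tcp(p): return [float(p[0]),float(p[1]),float(p[2]-G)]       # grasp point -> TCP (tool down)
def ori(jaw): return [0.,90.,float(jaw)]
def knob(th,lift=0,zg=95): # th rad, cradle, grasp height at knob
    return cr(48+120*np.sin(th),58-120*np.cos(th),zg+lift)
E
python3 - <<'E'
from h import *
print("O",O,"knob",knob(0))
for s in(1,-1):
  for th in(0,.4,.8,1.2,1.5,1.6):
    print(s,th,np.round(solver.inverse_kinematics(tcp(knob(th,25)),ori(A-(0 if s>0 else 180)+np.degrees(th))),1) if solver.inverse_kinematics(tcp(knob(th,25)),ori(A-(0 if s>0 else 180)+np.degrees(th))) is not None else None)
for th in(0,.8,1.5):
    print("fixed",th,solver.inverse_kinematics(tcp(knob(th,25)),ori(A-180+45)))
for y in(178.36-180,178.36):
  print(solver.inverse_kinematics(tcp(np.array([.5244,.187,.0525])),ori(y)),solver.inverse_kinematics(tcp(cr(0,0,60)),ori(y+A-88.36)))
E
```

```text
O [ 0.58244819 -0.21365185] knob [ 0.64221581 -0.16289919  0.095     ]
1 0 [ -17.4   36.8   72.9    0.    70.3 -110. ]
1 0.4 [ -13.8   34.1   77.1    0.    68.7 -129.3]
1 0.8 None
1 1.2 None
1 1.5 None
1 1.6 None
-1 0 [-17.4  36.8  72.9  -0.   70.3  70. ]
-1 0.4 [-13.8  34.1  77.1  -0.   68.7  50.7]
-1 0.8 [-10.9  30.   83.6  -0.   66.4  30.7]
-1 1.2 [-9.3 24.9 91.3 -0.  63.8  9.4]
-1 1.5 [-9.2 20.8 97.2 -0.  62.  -7.8]
-1 1.6 [ -9.5  19.4  99.1   0.   61.5 -13.7]
fixed 0 [-1.73996752e+01  3.67707287e+01  7.29023849e+01 -2.54444375e-14
  7.03268864e+01  2.50103248e+01]
fixed 0.8 [-1.08907850e+01  3.00263170e+01  8.35736959e+01 -2.54444375e-14
  6.63999871e+01  3.15192150e+01]
fixed 1.5 [-9.23657143e+00  2.07560116e+01  9.72184631e+01 -2.54444375e-14
  6.20255253e+01  3.31734286e+01]
[ 1.58568297e+01  2.95115875e+01  9.47987122e+01 -2.54444375e-14
  5.56897004e+01  1.74968297e+01] [-23.52598741  35.80973776  83.29083774   0.          60.8994245
 -26.11598741]
None None
```

```bash
cat > s1.py <<'E'
from h import *
T=monitor.current_time_s
t0=T();p=tcp(knob(0,0,93))
env.reach([p[0],p[1],.17],ori(A-180));print("reach",T()-t0,monitor.current_eef_pos(),monitor.current_ee_rot())
grip(.045,20);print(T()-t0)
print(env.move_straight(p,v=.08,stop_force=8),monitor.current_eef_pos(),p,monitor.current_wrist_force(),T())
for n in("top","scene"):
  im=vision.grab_frame(n);cv2.imwrite(f"pics/{n}1.png",im[:,:,::-1])
t=cv2.imread("pics/top1.png")[120:210,235:335];s=cv2.imread("pics/scene1.png")[130:240,170:290]
cv2.imwrite("pics/s1.png",np.clip(np.hstack([cv2.resize(t,(400,360),interpolation=2),cv2.resize(s,(393,360),interpolation=2)])*1.3,0,255).astype(np.uint8))
E
python3 s1.py
```

```text
reach 2.8667 [ 0.64238585 -0.16209129  0.17008165] [114.39616795  89.99453327  27.06562335]
3.7582999999999998
False [ 0.64249642 -0.1629804   0.07483247] [0.6422158057178333, -0.16289918664842643, 0.0742] [-0.47263724  0.35692573  1.00237204] 5.2083
```

View pics/s1.png

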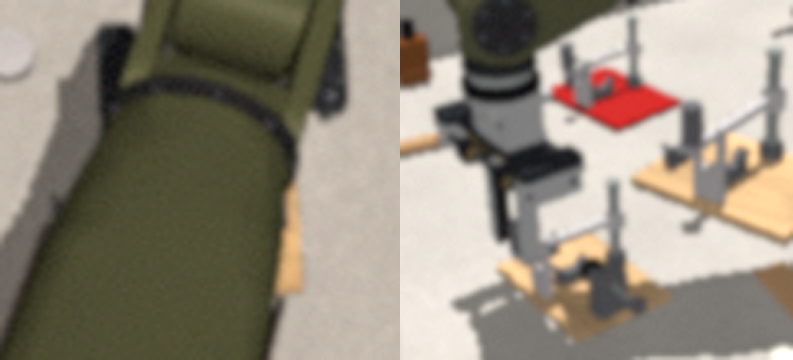

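The scene picture shows the fingers straddling the knob at about (535,220) in the crop, with no contact force. In the top view the arm hides everything. Next I'll grip and lift.

```bash
cat > s2.py <<'E'
from h import *
T=monitor.current_time_s;F=lambda:np.round(monitor.current_wrist_force(),2)
grip(.010,25);print("open",monitor.current_opening(),F(),T())
p=tcp(knob(0,3,93));env.move_straight(p,v=.03);print(F())
p=tcp(knob(0,23,93));env.move_straight(p,v=.05);print(F(),monitor.current_eef_pos(),monitor.current_opening(),T())
E
python3 s2.py
```

```text
open 0.0178088269323778 [ 0.17  0.4  -0.4 ] 5.85
[ 0.33  0.38 -6.98]
[-4.55 -0.35 -8.57] [ 0.64181204 -0.16286666  0.09743759] 0.017537209332756803 6.65
```

```bash
cat > s3.py <<'E'
from h import *
T=monitor.current_time_s;F=lambda:np.round(monitor.current_wrist_force(),2)
for th in np.linspace(0,1.55,10)[1:]:
    env.move_straight(tcp(knob(th,23,93)),ori(A-180+np.degrees(th)),v=.1)
    print(round(th,2),F(),monitor.current_opening(),T())
p=tcp(knob(1.55,0,93))
print(env.move_straight(p,v=.06),F(),monitor.current_eef_pos(),T())
grip(.045)
print(F(),T())
E
python3 s3.py
```

```text
0.17 [-5.33 -1.92 -9.28] 0.01773495234818355 7.0083
0.34 [-7.84 -3.26 -8.75] 0.017444682081713656 7.3667
0.52 [-7.04 -3.43 -9.24] 0.017349501568466368 7.725
0.69 [-6.14 -5.42 -7.78] 0.01746596027413335 8.0833
0.86 [-5.87 -5.65 -8.85] 0.017431140365657613 8.4417
1.03 [-3.69 -5.17 -8.33] 0.017428414889417956 8.8
1.21 [-2.44 -3.86 -8.6 ] 0.017953166244616035 9.1583
1.38 [-1.17 -3.1  -7.95] 0.017589667527007344 9.5167
1.55 [-2.24  0.04 -8.76] 0.017608569911229797 9.875
False [-0.7   3.03 -1.26] [ 0.52000734 -0.04827608  0.07431391] 10.4083
[-0.12  0.41  0.22] 11.0333
```

```bash
cat > s4.py <<'E'
from h import *
T=monitor.current_time_s
q=monitor.current_eef_pos();env.move_straight([q[0],q[1],.18],v=.2)
grip(.090)
c=np.array([.5244,.1865,.0525]);d=np.array([np.cos(np.radians(88.36)),np.sin(np.radians(88.36))])
g=c.copy();g[:2]-=.008*d
p=tcp(g);env.reach([p[0],p[1],.17],ori(-1.64));print(T())
for n in("top","scene"):
  im=vision.grab_frame(n);cv2.imwrite(f"pics/{n}2.png",im[:,:,::-1])
t=cv2.imread("pics/top2.png")[120:210,235:335];s=cv2.imread("pics/scene2.png")[160:260,190:300]
cv2.imwrite("pics/s2.png",np.clip(np.hstack([cv2.resize(t,(400,360),interpolation=2),cv2.resize(s,(396,360),interpolation=2)])*1.3,0,255).astype(np.uint8))
s=cv2.imread("pics/scene2.png")[180:300,220:380];cv2.imwrite("pics/s2b.png",cv2.resize(s,None,fx=4,fy=4))
E
python3 s4.py
```

```text
13.4583
```

View pics/s2.png

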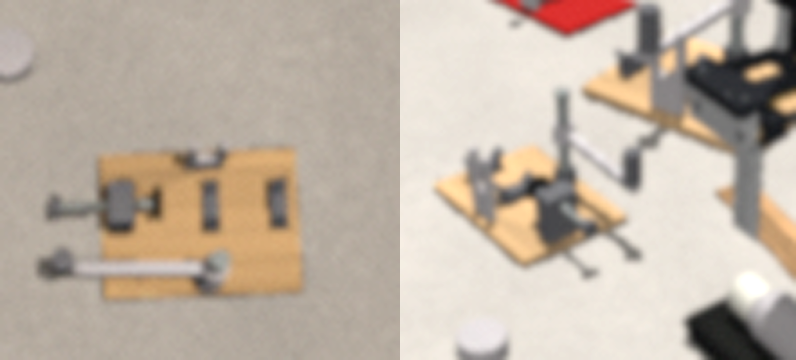

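View pics/s2b.png

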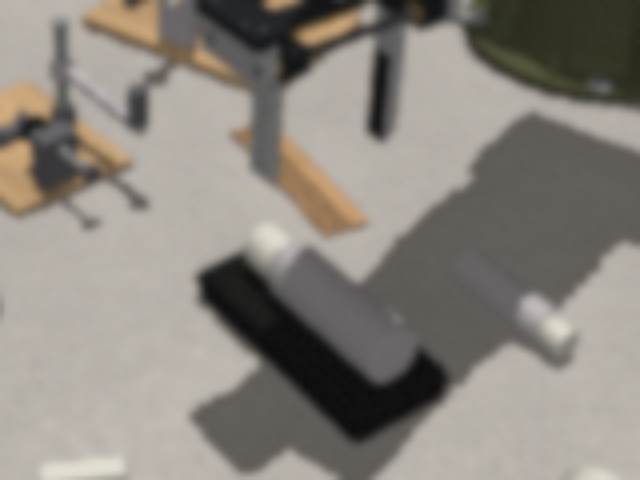

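```bash
cat > m5.py <<'E'
from h import *
t=cv2.imread("pics/top2.png");F=8
x0,x1,y0,y1=258,312,155,183
c=cv2.resize(t[y0:y1,x0:x1],None,fx=F,fy=F,interpolation=cv2.INTER_CUBIC)
m=((cv2.cvtColor(c,cv2.COLOR_BGR2HSV)[...,1]<75)).astype(np.uint8)*255
for k in cv2.findContours(m,cv2.RETR_EXTERNAL,cv2.CHAIN_APPROX_NONE)[0]:
    if cv2.contourArea(k)<F*F*6: continue
    uv=(k[:,0,:]+.5)/F-.5+[x0,y0]
    for z in(.028,.033,.0465,.06,.08):
        P=np.array([onz("top",p,z)[:2] for p in uv]);L=np.c_[(P-O)@ex,(P-O)@ey]*1000
        print(z,L.min(0).round(1),L.max(0).round(1),"mid",((L.min(0)+L.max(0))/2).round(1))
    print()
a=np.clip(cv2.resize(t[155:195,252:312],None,fx=12,fy=12,interpolation=cv2.INTER_CUBIC)*1.6,0,255).astype(np.uint8);cv2.imwrite("pics/cr2.png",a)
E
python3 m5.py
```

```text
0.028 [ 35.7 -20. ] [48.8 19.9] mid [42.2 -0. ]
0.033 [ 36.2 -18.9] [49.2 20.8] mid [42.7  0.9]
0.0465 [ 37.7 -16.1] [50.5 23.2] mid [44.1  3.5]
0.06 [ 39.1 -13.3] [51.8 25.6] mid [45.4  6.1]
0.08 [41.2 -9.2] [53.7 29.2] mid [47.4 10. ]

0.028 [-20.2 -19.3] [-5.8 19.1] mid [-13.   -0.1]
0.033 [-19.4 -18.2] [-5.1 20. ] mid [-12.3   0.9]
0.0465 [-17.5 -15.4] [-3.3 22.4] mid [-10.4   3.5]
0.06 [-15.5 -12.6] [-1.4 24.8] mid [-8.4  6.1]
0.08 [-12.5  -8.5] [ 1.3 28.3] mid [-5.6  9.9]

0.028 [-40.3 -58.2] [140.5  40.9] mid [50.1 -8.6]
0.033 [-39.5 -57. ] [140.6  41.7] mid [50.6 -7.6]
0.0465 [-37.3 -53.8] [141.   43.9] mid [51.9 -4.9]
0.06 [-35.1 -50.6] [141.3  46.1] mid [53.1 -2.3]
0.08 [-31.8 -45.8] [141.8  49.3] mid [55.   1.7]
```

View pics/cr2.png

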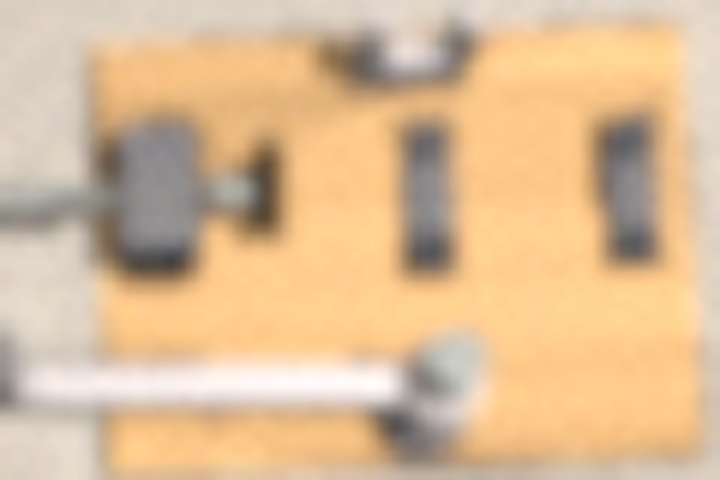

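```bash
cat > s5.py <<'E'
from h import *
T=monitor.current_time_s;F=lambda:np.round(monitor.current_wrist_force(),2)
o,dd=None,None
print("pad face est",((onz("top",(274.7,171),.0465)[:2]-O)@ex*1000))
q=monitor.current_eef_pos();p=[q[0],q[1],.0525-G]
p=[.5244-.008*np.cos(np.radians(88.36)),.1865-.008*np.sin(np.radians(88.36)),.0525-G]
print(env.move_straight(p,v=.12,stop_force=10),F(),T())
grip(.035,15);print("open",monitor.current_opening(),F(),T())
env.move_straight([p[0],p[1],.06],v=.08);print("open",monitor.current_opening(),F(),np.round(monitor.current_moment(),3),T())
im=vision.grab_frame("scene");cv2.imwrite("pics/scene3.png",im[:,:,::-1])
s=im[160:320,210:390,::-1];cv2.imwrite("pics/s3.png",cv2.resize(s,None,fx=4,fy=3.7))
E
python3 s5.py
```

```text
pad face est 84.36829513760405
False [-0.19 -0.7   0.39] 14.8417
open 0.04398037915748795 [-8.92 -1.4   6.01] 15.6083
open 0.04479312406531775 [ 0.03 -0.23 -1.9 ] [-0.072  0.112  0.008] 16.0833
```

View pics/s3.png

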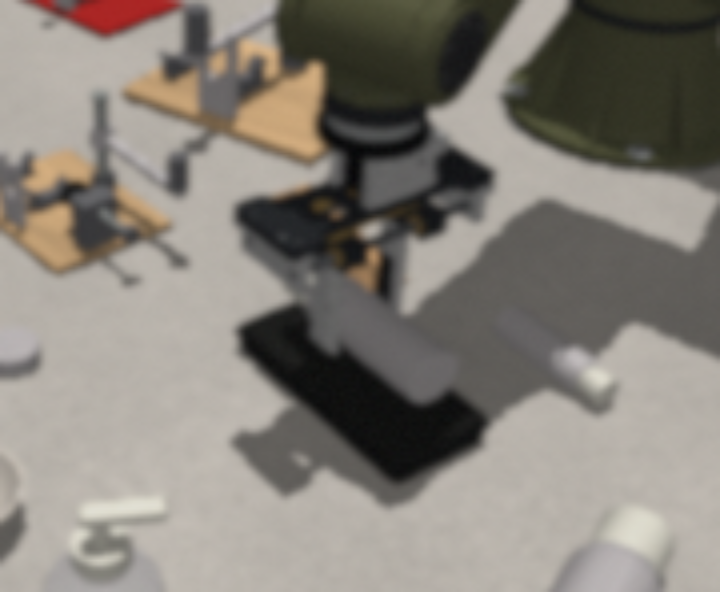

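```bash
cat >> h.py <<'E'
O=O+np.array([-.0015,0])
E
cat > s6.py <<'E'
from h import *
T=monitor.current_time_s
def F(n=4):
    return np.mean([monitor.current_wrist_force() for _ in range(n)],0)
J=A-90+0-0  # jaw along cradle y: yaw = A-90 (=2.59)
p=monitor.current_eef_pos()
env.move_straight([p[0],p[1],.150],v=.2)
X=-3-8  # centre at -3, grasp 8 capward
env.move_straight(tcp(cr(X,0,.150*1000+18.8)),ori(J),v=.25);print(T())
env.move_straight(tcp(cr(X,0,62)),v=.15);env.dwell(.3);print(F().round(2),monitor.current_eef_pos(),T())
for n in("scene",):
  im=vision.grab_frame(n);cv2.imwrite("pics/scene4.png",im[:,:,::-1])
  s=im[150:260,180:310,::-1];cv2.imwrite("pics/s4.png",cv2.resize(s,None,fx=5,fy=5,interpolation=2))
E
python3 s6.py
```

```text
18.5083
[ 0.7   0.4  -2.27] [ 0.58163236 -0.2247442   0.0437424 ] 19.6667
```

View pics/s4.png

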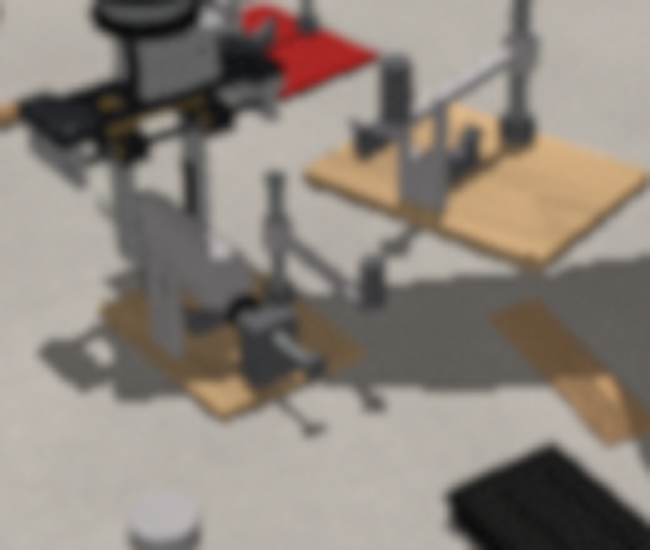

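The canister hangs level above the saddles at crop (190,240), with the pad ahead of its base at (245,305). Next I'll lower it by feel.

```bash
cat > s7.py <<'E'
from h import *
T=monitor.current_time_s
def F(n=4): return np.mean([monitor.current_wrist_force() for _ in range(n)],0)
X=-11
env.move_straight(tcp(cr(X,0,50)),v=.05)
f0=F();print(f0.round(2))
r=env.move_straight(tcp(cr(X,0,46)),v=.015,stop_force=1.5)
e=monitor.current_eef_pos();f=F();d=f-f0
print(r,"axis z",(e[2]+G)*1000,"dF along x,y,z",(d[:2]@ex).round(2),(d[:2]@ey).round(2),d[2].round(2),np.round(monitor.current_moment(),3),T())
E
python3 s7.py
```

```text
[ 0.47 -0.16 -2.25]
True axis z 48.29421328257007 dF along x,y,z 0.45 1.06 0.77 [-0.073  0.137  0.008] 20.3167
```

```bash
cat >> h.py <<'E'
O=O+.0017*ey
E
cat > s8.py <<'E'
from h import *
T=monitor.current_time_s
def F(n=4): return np.mean([monitor.current_wrist_force() for _ in range(n)],0)
X=-11
env.move_straight(tcp(cr(X,0,48.6)),v=.02)
f0=np.array([.47,-.16,-2.25]);print(F().round(2))
r=env.move_straight(tcp(cr(X,0,45.8)),v=.012,stop_force=1.5)
e=monitor.current_eef_pos();f=F();d=f-f0
print(r,"axis z",(e[2]+G)*1000,"dF along x,y,z",(d[:2]@ex).round(2),(d[:2]@ey).round(2),d[2].round(2),np.round(monitor.current_moment(),3),T())
E
python3 s8.py
```

```text
[-0.68 -0.02 -1.69]
True axis z 46.51941896110724 dF along x,y,z -0.54 -2.26 5.23 [-0.163 -0.421 -0.05 ] 20.8167
```

```bash
cat >> h.py <<'E'
O=O-.0003*ey
def F(n=4): return np.mean([monitor.current_wrist_force() for _ in range(n)],0)
def loc(f): return np.round([f[:2]@ex,f[:2]@ey,f[2]],2)
T=monitor.current_time_s
E
cat > s9.py <<'E'
from h import *
X=-11;Z=46.6
env.move_straight(tcp(cr(X,0,Z)),v=.01);env.dwell(.1);f0=F();print("rest",loc(f0),(monitor.current_eef_pos()[2]+G)*1000)
for i in range(5):
    X+=1;env.move_straight(tcp(cr(X,0,Z)),v=.012);env.dwell(.04);f=F();print(X,loc(f))
print(T())
E
python3 s9.py
```

```text
rest [-0.72 -1.71 -0.09] 46.54158569702374
-10 [-0.54 -1.48 -0.12]
-9 [ 0.26 -2.23  0.35]
-8 [-0.42 -1.71 -0.26]
-7 [-0.08 -2.2  -0.48]
-6 [-0.96 -1.28 -0.71]
22.625
```

```bash
cat > s10.py <<'E'
from h import *
def Fa(n=8):
    L=[]
    for _ in range(n): L.append(monitor.current_wrist_force());env.dwell(.015)
    return np.mean(L,0)
X=-6;Z=46.6
b=[]
while X<13:
    X+=1;env.move_straight(tcp(cr(X,-.2,Z)),v=.012);f=loc(Fa());print(X,f,round(T(),2))
    if len(b)>=3 and f[0]<np.mean(b)-.6: break
    b.append(f[0])
E
python3 s10.py
```

```text
-5 [ 0.31 -0.78 -1.14] 23.01
-4 [ 0.45 -0.45 -1.65] 23.39
-3 [ 0.28 -0.74 -2.07] 23.77
-2 [ 0.21 -0.11 -1.78] 24.16
-1 [ 0.48 -0.01 -1.66] 24.54
0 [-0.22 -0.66 -1.92] 24.93
1 [ 0.48 -0.06 -1.84] 25.31
2 [-0.67 -0.21 -1.95] 25.69
```

```bash
cat > s11.py <<'E'
from h import *
def Fa(n=10):
    L=[]
    for _ in range(n): L.append(monitor.current_wrist_force());env.dwell(.015)
    return np.mean(L,0)
Z=46.6
print(loc(Fa()),(monitor.current_eef_pos()[2]+G)*1000)
for X in(3,4):
    env.move_straight(tcp(cr(X,-.2,Z)),v=.012);print(X,loc(Fa()),T())
E
python3 s11.py
```

```text
[-0.48 -0.09 -1.67] 46.604392275256046
3 [-0.49 -0.42 -2.06] 26.275
4 [-0.6  -0.11 -1.59] 26.6917
```

```bash
cat > s12.py <<'E'
from h import *
for n,b in(("scene",(170,250,180,300)),):
  im=vision.grab_frame(n);cv2.imwrite("pics/scene5.png",im[:,:,::-1])
  s=im[185:245,195:275,::-1];cv2.imwrite("pics/s5.png",np.clip(cv2.resize(s,None,fx=9,fy=9,interpolation=2)*1.5,0,255).astype(np.uint8))
E
python3 s12.py
```

```text
(no output)
```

View pics/s5.png

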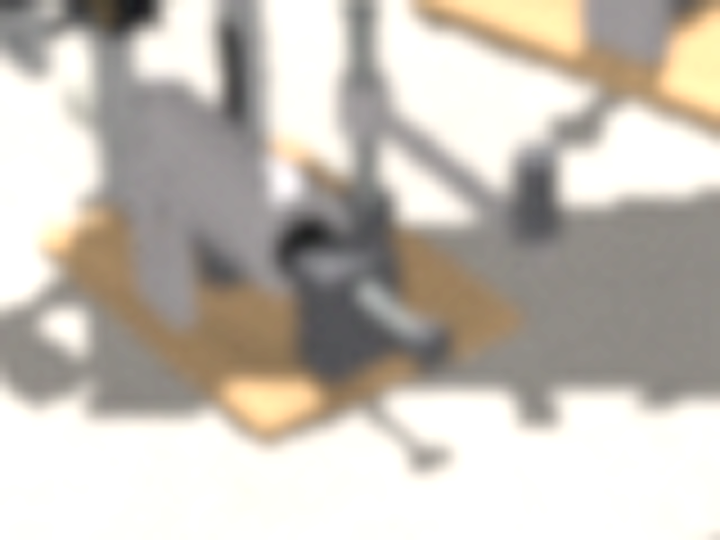

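The picture shows the base up against the black pad at crop (295,240), which agrees with the force step of about -0.9 N near X=2 (predicted pad face 84 mm). Next I'll settle the canister on the saddles and release it.

```bash
cat > s13.py <<'E'
from h import *
r=env.move_straight(tcp(cr(4,-.2,45.8)),v=.01,stop_force=1.2);print(r,loc(F()),(monitor.current_eef_pos()[2]+G)*1000)
grip(.050);print(loc(F()),T())
grip(.068)
p=monitor.current_eef_pos();env.move_straight([p[0],p[1],.17],v=.2)
print(monitor.current_opening(),T())
# pre-grasp for the knob gets the arm out of the way
th=1.55;k=tcp(knob(th,0,93));env.reach([k[0],k[1],.17],ori(A-180+np.degrees(th)));print(T())
for n in("top","scene"):
  im=vision.grab_frame(n);cv2.imwrite(f"pics/{n}6.png",im[:,:,::-1])
t=cv2.imread("pics/top6.png")[120:210,235:335];s=cv2.imread("pics/scene6.png")[180:250,190:270]
cv2.imwrite("pics/s6.png",np.clip(np.hstack([cv2.resize(t,(400,360),interpolation=2),cv2.resize(s,(400,360),interpolation=2)])*1.5,0,255).astype(np.uint8))
E
python3 s13.py
```

```text
False [0.89 2.67 4.85] 46.40155572359053
[-0.62  0.05 -0.11] 27.325
0.06812317071386823 28.6917
29.4167
```

View pics/s6.png

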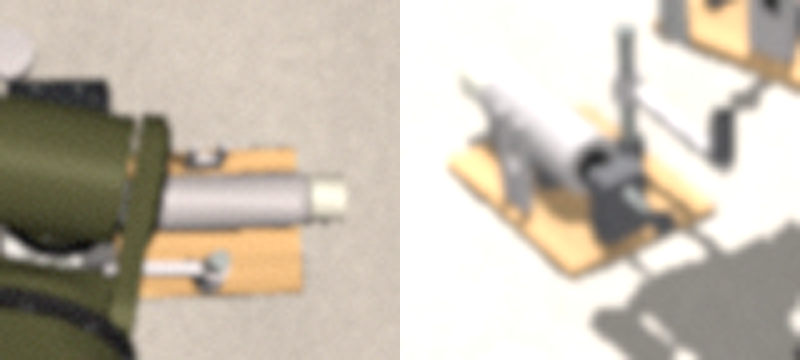

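Run:
```python
from h import *
for n,uv in(("cap end",(322.2,169.5)),("junction",(311.5,169.8))):
    P=onz("top",uv,.0465);print(n,((P[:2]-O)@ex*1000).round(1),((P[:2]-O)@ey*1000).round(1))
L=[np.clip(cv2.resize(cv2.imread(f"pics/scene{k}.png")[196:226,212:240],(392,420),interpolation=cv2.INTER_CUBIC)*1.6,0,255).astype(np.uint8) for k in(5,6)]
cv2.imwrite("pics/cmp.png",np.hstack(L))
```

```text
cap end -69.2 0.0
junction -34.6 -0.2
```

View pics/cmp.png

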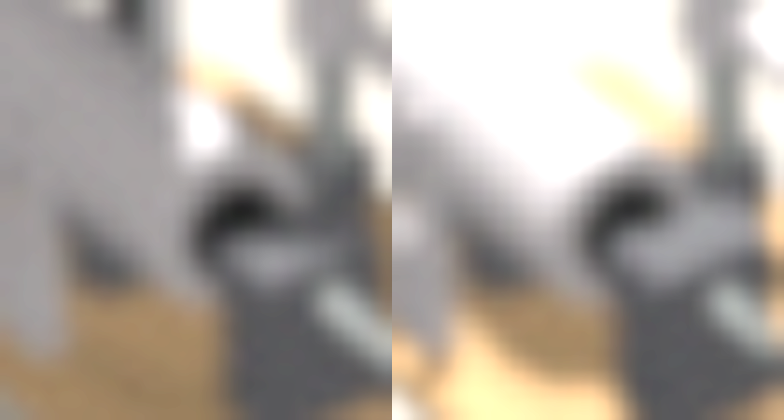

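```bash
cat > s14.py <<'E'
from h import *
th0=1.526
k=tcp(knob(th0,0,93));print(k)
env.move_straight([k[0],k[1],.17],ori(A-180+np.degrees(th0)),v=.1);grip(.045)
print(env.move_straight(k,v=.1,stop_force=8),loc(F()),monitor.current_eef_pos(),T())
grip(.010,25);print("open",monitor.current_opening(),loc(F()),T())
env.move_straight(tcp(knob(th0,3,93)),v=.03);print(loc(F()))
env.move_straight(tcp(knob(th0,23,93)),v=.06);print(loc(F()),monitor.current_eef_pos(),T())
E
python3 s14.py
```

```text
[0.5193908951294436, -0.04838509681149978, 0.0742]
False [ 0.57 -0.25  0.3 ] [ 0.51974172 -0.0484381   0.07478672] 31.4417
open 0.017317665851305994 [ 0.37 -0.58  0.56] 31.9833
[-3.18 -0.17 -6.35]
[-5.56  0.29 -9.42] [ 0.51913553 -0.04855175  0.09682637] 32.7167
```

```bash
cat > s15.py <<'E'
from h import *
for th in np.linspace(1.526,0,10)[1:]:
    env.move_straight(tcp(knob(th,23,93)),ori(A-180+np.degrees(th)),v=.1)
    print(round(th,2),loc(F()),round(monitor.current_opening(),4),round(T(),2))
im=vision.grab_frame("scene");cv2.imwrite("pics/scene7.png",im[:,:,::-1])
cv2.imwrite("pics/s7.png",np.clip(cv2.resize(im[170:240,185:275,::-1],None,fx=8,fy=8,interpolation=2)*1.5,0,255).astype(np.uint8))
E
python3 s15.py
```

```text
1.36 [-5.31  0.41 -9.63] 0.0175 33.07
1.19 [-3.53  0.94 -9.59] 0.0176 33.42
1.02 [-0.17  0.97 -8.61] 0.0175 33.77
0.85 [ 1.44 -0.36 -9.89] 0.0175 34.12
0.68 [ 3.21 -3.72 -8.81] 0.0174 34.47
0.51 [ 2.64 -5.65 -9.4 ] 0.0175 34.82
0.34 [ 3.3  -6.65 -8.74] 0.0174 35.17
0.17 [ 1.71 -9.83 -8.77] 0.0177 35.52
0.0 [  0.1  -11.2   -8.65] 0.0173 35.87
```

View pics/s7.png

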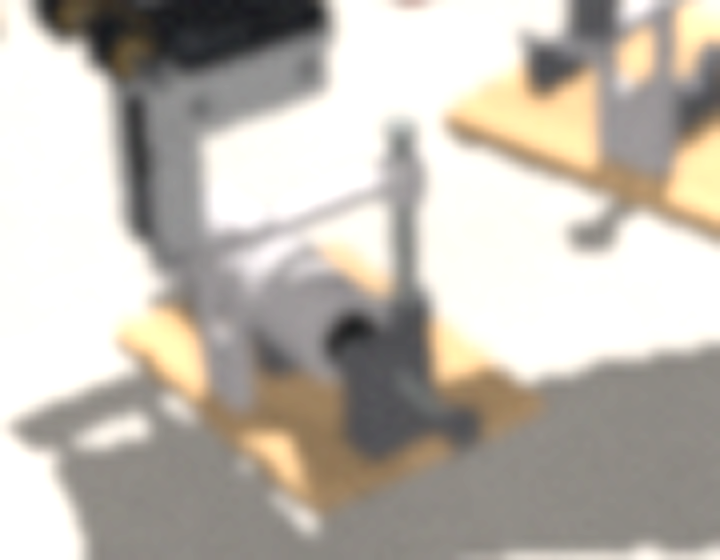

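The bar is over the fork. A radial force of -11 N shows I'm pushing it towards the post, so I'll relieve that before lowering.

```bash
cat > s16.py <<'E'
from h import *
dy=0
for _ in range(5):
    env.dwell(.05);f=loc(F())
    if abs(f[1])<2: break
    dy+=.5*np.sign(f[1])
    k=knob(0,23,93);k[:2]+=ey*dy/1000;env.move_straight(tcp(k),v=.01);print(dy,loc(F()),T())
print("e",(knob(0)[:2]-np.array(monitor.current_eef_pos())[:2])*1000)
E
python3 s16.py
```

```text
-0.5 [-0.31 -8.09 -8.19] 36.2167
-1.0 [ 0.78 -5.19 -9.76] 36.5167
-1.5 [-0.44 -2.22 -8.4 ] 36.8167
e [-1.16621558 -0.25458101]
```

```bash
cat > s17.py <<'E'
from h import *
def kk(l):
    k=knob(0,l,93);k[:2]+=ey*-1.6/1000;return tcp(k)
print(env.move_straight(kk(15),v=.03,stop_force=4),loc(F()),T())
print(env.move_straight(kk(8),v=.025,stop_force=4),loc(F()),monitor.current_eef_pos()[2]*1000-74.2,T())
r=env.move_straight(kk(3.5),v=.01,stop_force=2.5);print(r,loc(F()),monitor.current_eef_pos()[2]*1000-74.2,T())
E
python3 s17.py
```

```text
False [ 0.32  2.09 -8.06] 37.2833
False [ 0.08  3.52 -7.14] 7.869289570244206 37.7167
True [-0.32 -2.71  4.64] 5.839177550503933 38.0333
```

```bash
cat > s18.py <<'E'
from h import *
p=monitor.current_eef_pos();env.move_straight([p[0],p[1],p[2]+.0001],v=.01);print(loc(F()),monitor.current_eef_pos()[2]*1000-74.2)
grip(.020,10);print(loc(F()),monitor.current_opening());grip(.045);print(loc(F()),T())
p=monitor.current_eef_pos();env.move_straight([p[0],p[1],.2],v=.2)
env.movej([65.9,17.2,87.1,0,75.7,-3.8]);print(T())
for n in("top","scene"):
  im=vision.grab_frame(n);cv2.imwrite(f"pics/{n}8.png",im[:,:,::-1])
t=cv2.imread("pics/top8.png")[130:210,240:330];s=cv2.imread("pics/scene8.png")[175:240,190:265]
cv2.imwrite("pics/s8.png",np.clip(np.hstack([cv2.resize(t,(400,360),interpolation=2),cv2.resize(s,(400,350),interpolation=2)[:350] if 0 else cv2.resize(s,(400,360),interpolation=2)])*1.4,0,255).astype(np.uint8))
cv2.imwrite("pics/top8b.png",t if 0 else cv2.imread("pics/top8.png"))
E
python3 s18.py
```

```text
[0.36 0.98 1.6 ] 5.9096535319333725
[-0.53 -0.25  0.89] 0.01997573074677634
[-0.64 -0.27 -0.39] 39.3167
42.9333
```

View pics/s8.png

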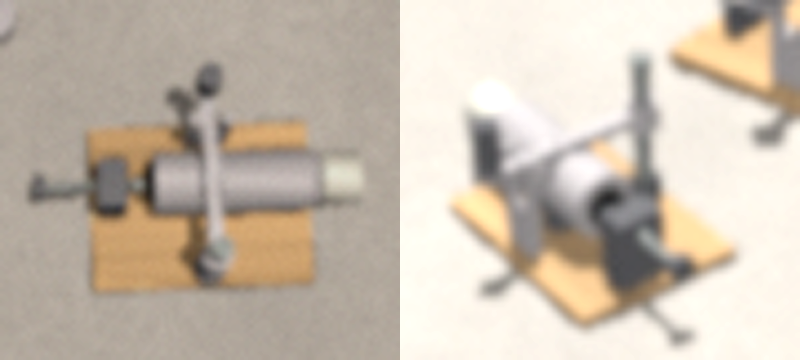

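View pics/top8b.png

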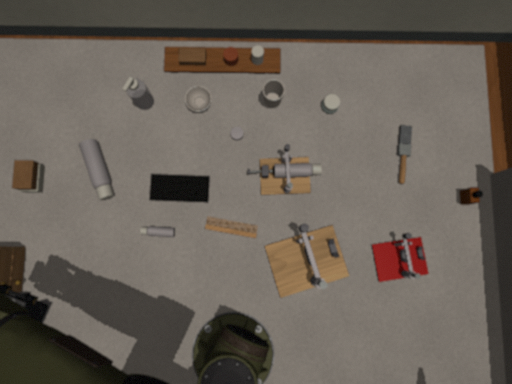

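The bar lies across the canister between the prongs, the base meets the pad, and everything else is unmoved. One more zoom will compare the pad before and after.

Run:
```python
from h import *
L=[]
for k in(2,8):
    c=cv2.resize(cv2.imread(f"pics/top{k}.png")[160:182,256:292],(720,440-150),interpolation=cv2.INTER_CUBIC)
    L.append(np.clip(c*1.6,0,255).astype(np.uint8))
    g=cv2.cvtColor(cv2.imread(f"pics/top{k}.png"),cv2.COLOR_BGR2GRAY);print(g[167:175,258:282].mean(0).round(0))
    print(g[173:175,266:280].mean(0).round(0), g[167:169,266:280].mean(0).round(0))
cv2.imwrite("pics/pad.png",np.vstack(L))
```

```text
[113.  94.  75.  67.  78.  87.  89.  90.  89.  88.  90. 100. 107. 102.
  88.  64.  62.  95. 122. 132. 133. 133. 133. 133.]
[ 90.  89.  94. 111. 115. 100.  82.  70.  74. 101. 126. 134. 136. 136.] [ 86.  88.  92. 106. 112. 110.  99.  74.  68.  96. 122. 130. 132. 131.]
[102.  86.  68.  61.  70.  78.  80.  80.  81.  80.  82.  88.  91.  82.
  58.  35.  62. 104. 124. 127. 126. 126. 126. 125.]
[ 82.  81.  86.  94.  87.  74.  53.  36.  56.  91. 110. 114. 112. 112.] [ 80.  78.  84.  96. 100.  90.  64.  40.  66. 108. 127. 129. 128. 130.]
```

View pics/pad.png

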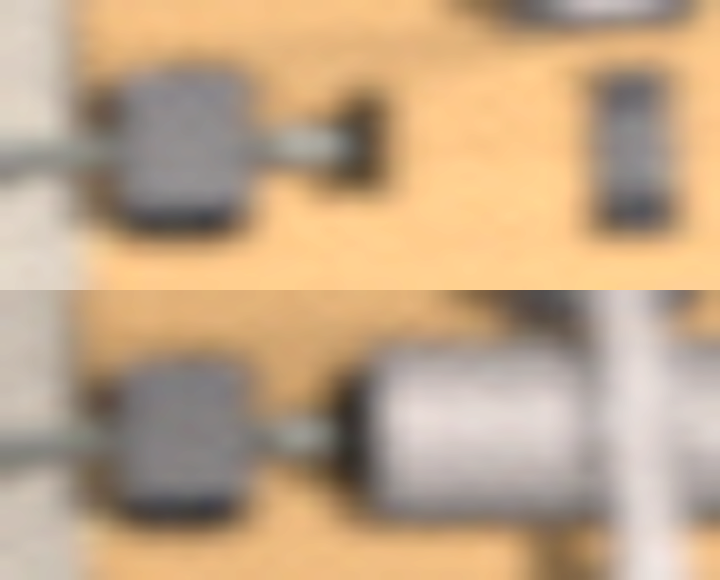

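The visible pad edge has moved about 0.5 px (roughly 1.5–2 mm) towards the block, so the pad is lightly pressed and not bottomed. I'll hand the job in.

```bash
python3 -c "
from plant import order,monitor
order.job_done();print(monitor.current_time_s())"
```

```text
the job is handed in; nothing more can be done
the job is handed in; nothing more can be done
```

I finished the job and handed it in at about 43 s of the 72 s allowed. The middle-sized canister lies in the saddles of the small plywood cradle, and the bar is down in its fork on top of it.

I gripped the knob, lifted the bar 23 mm, swung it about 1.5 rad aside and let it down there. Then I laid the canister in the saddles and slid it base first until the force stepped by about 0.9 N at the pad, plus about 2 mm more. Last, I swung the bar back, lowered it by feel and moved the arm clear.

**Final checks:**
- **Pad:** the last pictures show the base against the pad and the pad pushed in by roughly 2 mm of its 6 mm. That is only about half a pixel, so it is a rough figure.
- **Bar:** it lies between the prongs across the canister. The gripper stood about 5.9 mm above the bar's lowest place when I let go, against 5 mm expected on a seated canister.
- **Everything else:** the other things on the shelf looked unmoved in the top view.

**What disagreed:**
- **Camera offset:** the cameras put the cradle 2–3 mm too far from the robot. I corrected this by feel as the canister touched the saddles, but the correction was about 1.5 mm too large for the knob. That gave about 11 N sideways on the bar until I eased it off before lowering.
- **Brief extra pressing:** setting the canister down pushed it onto the saddles with up to about 7 N. As the bar touched the canister, the gripper pushed down about 4.6 N more than the spring for a moment, and I backed off before releasing it.

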